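# Present a sample can to the code scanner

### The arm

A 6-joint arm with a two-finger parallel gripper is mounted at the origin on the work surface. World frame = base frame: x ahead of the robot, y to its left, z up, the work surface at z = 0. Lengths are in m, angles in degrees, forces in N, time in s.
With the tool pointing down it reaches from about 0.325 to 0.85 m from the base axis. Payload 15.5 kg.
Tool frame: the origin (TCP) lies at the very end of the fingers, on their centre line; the grasp point (between the pads) lies arm.grip_depth behind it (arm.grip_depth is the distance from the TCP to the grasp point, in m); z points along the fingers, y is the direction in which the jaws open and shut (so a half turn about z gives the same grasp; the last joint's range is limited). The gripper opens to 91 mm and grips with 3 to 60 N. Pads are 32 mm wide; open, the fingers measure 118 mm over their backs; the gripper's body (76 mm by 178 mm) begins 60 mm behind the grasp point.
Start: joints at [64.887, 28.281, 77.091, -0, 74.628, -5.472], TCP at [0.21, 0.589, 0.174] pointing down, gripper open.
Joint ranges: [-166.48, 166.48], [-47.26, 123.95], [12.59, 153.08], [-70.14, 250.14], [6.76, 159.57], [-176.63, 176.63]. Speed limits (degrees/s): [108.29, 108.29, 147.25, 172.46, 172.46, 172.46].

### API

Orientations are given as a 3x3 rotation matrix whose columns are the frame's x, y, z axes.
In Python, from rig import arm gives the robot as it stands. Calls block until the motion is done:
- arm.move_to(position, orientation): joint-space move of the TCP to a pose.
- arm.move_l(position, orientation=None, feed=0.15): straight line of the TCP; orientation=None keeps the orientation; feed is the mean speed in m/s.
- arm.move_joints(angles): joint-space move.
- arm.grip(opening): finger opening in m; the grip force is fixed at half the most; returns when the fingers have stopped.
- arm.sleep(seconds).
- arm.solve_ik(position, orientation): joint angles nearest the present ones, or None.
- arm.snapshot(name): name is "scene" or "top" or "wrist"; returns the picture (480x640x3 uint8, red, green, blue); there is no depth.
- arm.get_calibration(name): a dict with "intrinsics" (3x3 intrinsics, pixels), "cam_to_world" (4x4, takes a point from camera to world coordinates). Camera axes: x right, y down, z forward; pixel columns grow to the right and rows downward; lengths in m; the calibration is good to about 2 mm. A picture is of the moment at which its call begins: read the wrist's pose just before it. get_calibration takes no time and is no camera call; for the wrist camera it gives the pose at the moment of the call.
A pose or a line that the arm cannot do raises arm.Unreachable and nothing moves.
- arm.sign_off(): hands the job in, once; it reports no verdict.
Readings, each from a call of its own:
- arm.current_t(): time.
- arm.current_joint_positions(): joint angles.
- arm.current_dq(): joint speeds.
- arm.current_tau(): joint torques, N m.
- arm.current_ee_pos(): TCP position.
- arm.current_tool_rot(): TCP orientation.
- arm.current_force(): force on the tool from outside, world axes, zero at the start.
- arm.current_torque(): the same for the moment, N m.
- arm.current_width(): finger opening in m.
Only numpy, scipy, OpenCV 4.12 (cv2) and the standard library are available. Lean on these libraries where they do the work, as an engineer would, in place of code of your own. Each camera call takes 0.05 s, during which the arm holds its last target. There are 200 camera calls.

### The job

Log the sample can at the code scanner: pick up the silver can with the bar-code label, keep it upright and stand it gently in the middle of the black round pad with its label facing squarely into the scanner's red window. Let go of it, then press the green button on top of the scanner fully down and release it. Leave the blue can, the wood panel and the brush where they are.

Things in the scene. Friction and masses are not known exactly. Their poses are not given: they have to be found in the camera images.
- sample_can: Silver can, a plain upright cylinder 56 mm in diameter, 118 mm tall, about 0.35 kg, white lid band of the same diameter. Origin: centre of its underside, z up. +x points out through its only label, a white patch with black bars. A red stripe on the lid runs from centre to rim above the label. Stands on the table, nearer or farther than the blue can, label in any direction. Grip its side.
- can_mark (a point): Middle of the label on the side of the silver can: 28 mm from its axis, 56 mm above its underside.
- station: Fixed scanning station: grey base plate, 12 mm thick, x = -58 to 202 mm, y = -70 to 70 mm. Origin: on the table under the middle of the pad; +x points from the pad to the scanner, z up. The scanner is an aluminium block at x = 80 to 190 mm, 110 mm wide, top 108 mm above the table. A can that faces the window rightly has its x axis along the station's.
- pad (a point): Middle of the round black pad, 72 mm in diameter with a white rim, flush with the top of the base plate (12 mm above the table). Axes as the station's.
- scanner_window (a point): Middle of the red window (60 x 42 mm, black surround) in the scanner's face that looks at the pad; 80 mm from the middle of the pad and 62 mm above the table.
- scan_button (a joint): Green spring push button on top of the scanner: 0 when up, 0.006 m when fully down; pressed straight down. Fully down takes about 5 N; it springs back when released.
- scan_button_top (a point): Middle of the top of the green button, 32 mm in diameter, in its black housing on top of the scanner, 135 mm from the middle of the pad along the station's +x. It goes down 6 mm when pressed.
- other_can: Blue can with a black lid, same size as the silver can, standing, not part of the job. Origin: centre of its underside.
- oak_panel: Loose wood test panel, 70 x 120 x 18 mm, lying flat. Origin: centre of its underside.
- brush: Loose brush about 170 mm long lying on the table beyond the scanner. Its x axis runs along it, the handle at the -x end.

How it is judged:
By the outcome, as a careful person would: the job done as asked, in the order asked, and still so for the second after the job is handed in, with the robot touching nothing.
It also fails if it takes over 54 s, if anything falls off the work surface, if the arm or the gripper's body presses on something with over 40 N, if the wrist force passes 120 N, or if a joint passes its speed limit or range.

## Working session

There is one attempt and no reset: what is moved stays moved. The work goes in short steps, each a Python script; the robot and the scene stay as the last script left them, time stands still between calls to the robot, and variables do not carry over. Pictures are saved under pics/ and viewed, about 8 in all and at most 12, crops included, and the job is handed in when it is done.

```bash
mkdir -p pics; ls; python3 - <<'E'
from rig import arm
import cv2,numpy as np
np.set_printoptions(precision=4,suppress=True)
for n in ["scene","top","wrist"]:
    c=arm.get_calibration(n); print(n,c["intrinsics"].tolist(),'\n',c["cam_to_world"])
    cv2.imwrite(f"pics/{n}0.png",arm.snapshot(n)[:,:,::-1])
print(arm.grip_depth,arm.current_tool_rot(),arm.current_t(),arm.current_width())
E
```

```text
pics
scene [[469.4283771299746, 0.0, 322.6842248267636], [0.0, 469.4283771299746, 235.05559327718146], [0.0, 0.0, 1.0]] 
 [[-0.2611  0.712  -0.6519  1.3162]
 [ 0.9653  0.1968 -0.1716  0.2152]
 [ 0.0061 -0.6741 -0.7386  0.9026]
 [ 0.      0.      0.      1.    ]]
top [[522.5320421563633, 0.0, 321.8753843848577], [0.0, 522.5320421563633, 240.7203948254535], [0.0, 0.0, 1.0]] 
 [[-0.017  -0.9938  0.1095  0.4583]
 [-0.9996  0.0194  0.0208  0.0223]
 [-0.0228 -0.1091 -0.9938  1.3322]
 [ 0.      0.      0.      1.    ]]
wrist [[384.85284724865335, 0.0, 319.8638607475749], [0.0, 384.85284724865335, 243.42589813127958], [0.0, 0.0, 1.0]] 
 [[ 0.336   0.9094  0.2453  0.1396]
 [ 0.9419 -0.3241 -0.0888  0.6128]
 [-0.0013  0.2608 -0.9654  0.3838]
 [ 0.      0.      0.      1.    ]]
0.0188 [[-0.9418  0.3362 -0.0004]
 [ 0.3362  0.9418 -0.0008]
 [ 0.0001 -0.0009 -1.    ]] 0.15 0.09171118344677161
```

View pics/top0.png

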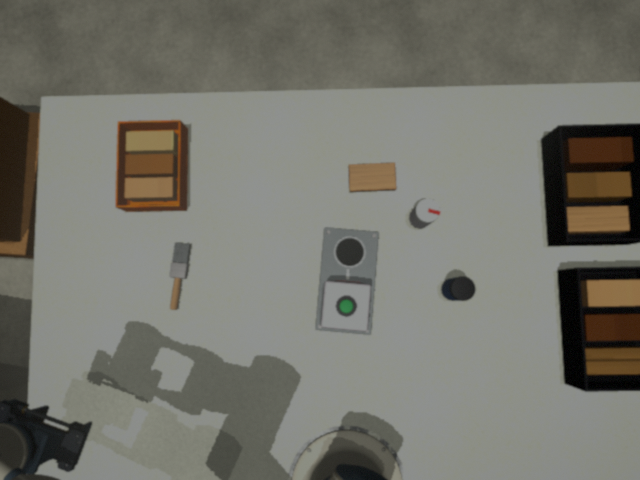

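View pics/scene0.png

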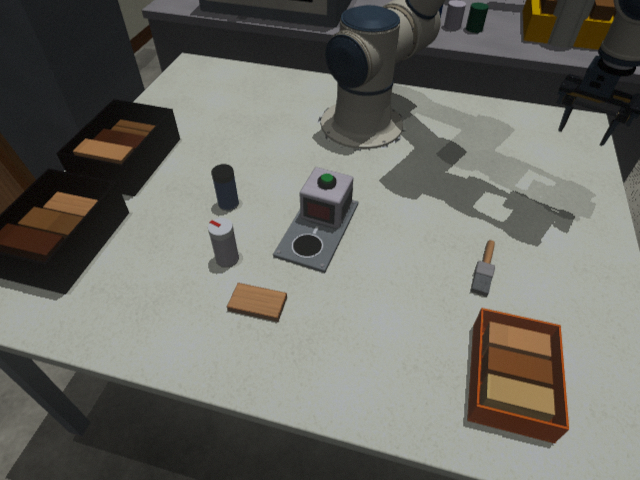

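The top view shows the silver can at about (426,212) with its stripe pointing right, the pad at (349,251), the button at (346,306) and the blue can at (459,288). The scene view agrees. Next I'll enlarge the top view to measure.

```bash
cat > h.py <<'E'
import numpy as np,cv2
from rig import arm
np.set_printoptions(precision=4,suppress=True)
def ray(cal,uv,z):
    K=cal["intrinsics"];T=np.array(cal["cam_to_world"])
    d=T[:3,:3]@np.linalg.solve(np.array(K),[uv[0],uv[1],1.]);o=T[:3,3]
    return o+d*(z-o[2])/d[2]
def down(a):  # tool down, jaws (tool y) along world angle a (deg)
    a=np.radians(a);y=np.array([np.cos(a),np.sin(a),0]);z=np.array([0,0,-1.]);return np.c_[np.cross(y,z),y,z]
E
python3 - <<'E'
from h import *
c=arm.get_calibration("top")
for n,uv,z in [("pad",(349,251),.012),("btn",(346,306),.118),("lid",(427,211),.118),("stripe end",(439,211),.118),("blue",(458,288),.118),("panel",(372,177),.018),("plateTL",(325,228),.012),("plateTR",(379,232),.012),("plateBL",(316,330),.012),("plateBR",(371,334),.012)]:
    print(n,ray(c,uv,z))
im=cv2.imread("pics/top0.png")[150:350,300:500]
cv2.imwrite("pics/topc.png",cv2.resize(im,None,fx=3,fy=3,interpolation=cv2.INTER_CUBIC))
E
```

```text
pad [ 0.5762 -0.0184  0.012 ]
btn [ 0.4397 -0.0053  0.118 ]
lid [ 0.6573 -0.1997  0.118 ]
stripe end [ 0.6567 -0.2277  0.118 ]
blue [ 0.4765 -0.2638  0.118 ]
panel [ 0.7646 -0.0813  0.018 ]
plateTL [0.6362 0.0414 0.012 ]
plateTR [ 0.6232 -0.0956  0.012 ]
plateBL [0.3799 0.0684 0.012 ]
plateBR [ 0.3679 -0.0684  0.012 ]
```

View pics/topc.png

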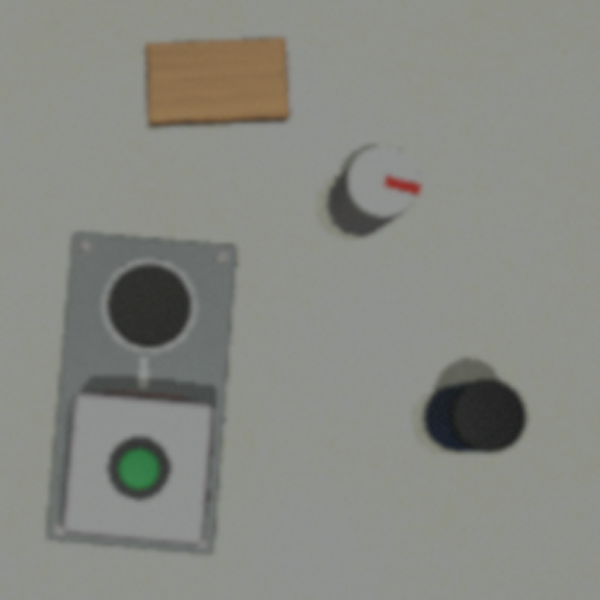

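```bash
python3 - <<'E'
from h import *
c=arm.get_calibration("top")
f=lambda u,v:(300+(u-.0)/3,150+v/3)
a=ray(c,f(386,181),.118);b=ray(c,f(420,189),.118);ce=ray(c,f(384,181),.118);print("lid",ce,"ang",np.degrees(np.arctan2(*(b-a)[1::-1])))
P=[ray(c,f(*p),.012) for p in [(75,233),(237,244),(47,540),(213,552),(150,306)]]
for d in (P[2]-P[0],P[3]-P[1]): print(np.degrees(np.arctan2(d[1],d[0])),np.linalg.norm(d))
print("pad",P[4],"btn",ray(c,f(139,468),.118))
arm.move_to([.60,-.16,.30],down(-12)); arm.move_to([ce[0],ce[1],.27],down(-12))
for p,a in (([ce[0],ce[1],.1],-12),([.575,-.018,.11],-95),([.44,-.005,.13],-95)): print(arm.solve_ik(p,down(a)))
cal=arm.get_calibration("wrist"); np.savez("w1.npz",**cal)
cv2.imwrite("pics/w1.png",arm.snapshot("wrist")[:,:,::-1]); print(arm.current_t(),arm.current_ee_pos(),arm.current_joint_positions(),cal["cam_to_world"])
E
```

```text
lid [ 0.6588 -0.2021  0.118 ] ang -104.70913041201243
173.82077515397296 0.25869146777144425
173.93698811008244 0.25846157248438445
pad [ 0.5736 -0.0208  0.012 ] btn [ 0.4397 -0.0061  0.118 ]
[-22.0171  37.4304  71.8747  -0.      70.695  -10.0171]
[-7.7396 28.3434 88.6822 -0.     62.9744 87.2604]
[ -8.4355  16.9765 105.3608  -0.      57.6627  86.5645]
3.6 [ 0.6588 -0.2016  0.2697] [-21.9848  30.1845  58.7266   0.0068  91.1283 -10.0115] [[ 0.9782 -0.1999 -0.0559  0.6734]
 [-0.2076 -0.9445 -0.2546 -0.1306]
 [-0.0019  0.2607 -0.9654  0.4786]
 [ 0.      0.      0.      1.    ]]
```

View pics/w1.png

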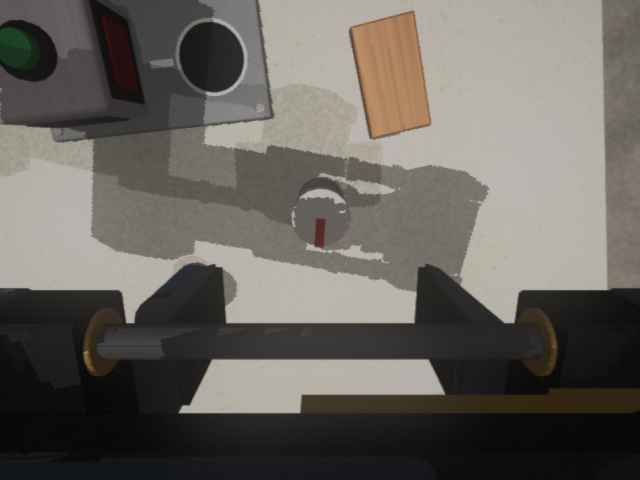

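The wrist view shows the lid at about (321,219), the stripe pointing down to (320,247), and the pad at (212,57). One enlarged crop will cover the lid and pad.

```bash
python3 - <<'E'
import cv2,numpy as np
im=cv2.imread("pics/w1.png")
a=cv2.resize(im[160:270,265:375],None,fx=5,fy=5,interpolation=cv2.INTER_CUBIC)
b=cv2.resize(im[0:137,155:290],(240,244),interpolation=cv2.INTER_CUBIC)
o=np.zeros((550,790,3),np.uint8);o[:,:550]=a;o[:244,550:]=b
o=np.clip(o*1.5,0,255).astype(np.uint8);cv2.imwrite("pics/w1c.png",o)
E
```

```text
(no output)
```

View pics/w1c.png

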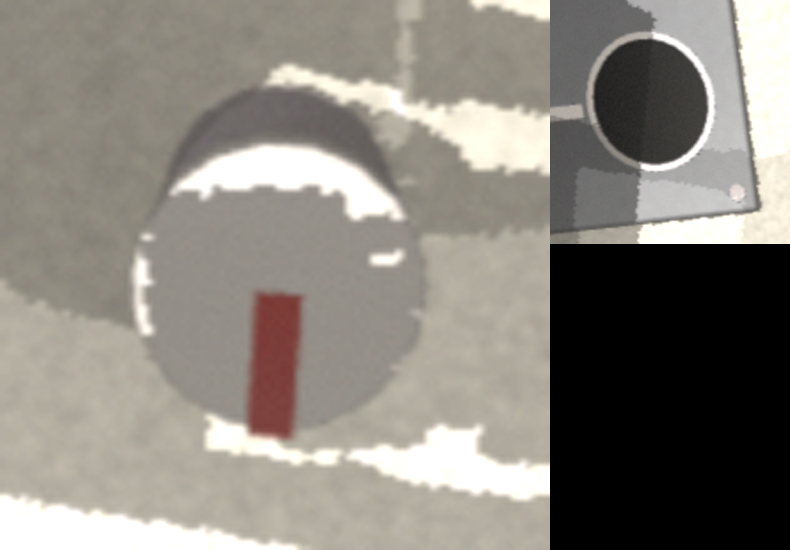

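```bash
python3 - <<'E'
from h import *
c=np.load("w1.npz")
g=lambda u,v:(265+(u-2)/5,160+(v-2)/5)
ang=lambda d:np.degrees(np.arctan2(d[1],d[0]))
ce=ray(c,g(279,288),.118);a=ray(c,g(278,294),.118);b=ray(c,g(271,437),.118)
print("lid",ce,ray(c,g(133,288),.118),ray(c,g(425,288),.118),ang(b-a),ang(b-ce),np.linalg.norm(b-ce))
print("pad",ray(c,(211.2,56.7),.012))
# plate corner near + edges (full picture)
p=ray(c,(271.5,117),.012);q=ray(c,(57,141),.012);r=ray(c,(260,0),.012);print(p,q,r,ang(q-p),ang(r-p)+90)
print("btn",ray(c,(18,46),.118))
E
```

```text
lid [ 0.6584 -0.2005  0.118 ] [ 0.6312 -0.1948  0.118 ] [ 0.6856 -0.2063  0.118 ] -104.7218215050663 -104.98269824319449 0.029535791383272343
pad [ 0.5729 -0.0185  0.012 ]
[ 0.6232 -0.0943  0.012 ] [ 0.3705 -0.0681  0.012 ] [0.6397 0.0242 0.012 ] 174.06656918162068 172.05446752017548
btn [ 0.4367 -0.0016  0.118 ]
```

```bash
python3 - <<'E'
from h import *
R=down(-14.8); x,y=.6585,-.2005
arm.move_to([x,y,.20],R); arm.move_l([x,y,.062],feed=.12)
print(arm.current_force(),arm.current_ee_pos())
arm.grip(.04); print(arm.current_width(),arm.current_force())
arm.move_l([x,y,.18],feed=.12); print(arm.current_width(),arm.current_force(),arm.current_t())
R2=down(-96.1)
arm.move_to([.5729,-.0185,.18],R2)
c=arm.get_calibration("wrist");np.savez("w2.npz",**c)
cv2.imwrite("pics/w2.png",arm.snapshot("wrist")[:,:,::-1])
cv2.imwrite("pics/s2.png",arm.snapshot("scene")[:,:,::-1])
im=cv2.imread("pics/w2.png"); s=cv2.imread("pics/s2.png")[130:310,220:400]
o=np.zeros((600,800,3),np.uint8);o[:600]=cv2.resize(im,(800,600));o[:270,:270]=cv2.resize(s,(270,270),interpolation=cv2.INTER_CUBIC)
cv2.imwrite("pics/c2.png",o)
print(arm.current_t(),arm.current_ee_pos(),arm.current_tool_rot(),arm.current_width())
E
```

```text
[ 1.0285 -0.3216  1.3992] [ 0.659  -0.2007  0.0628]
0.05493422331462645 [0.7759 0.5214 0.4336]
0.055366793240719775 [ 0.6197  0.7842 -3.7196] 7.0583
8.6917 [ 0.5731 -0.0189  0.1799] [[ 0.9944 -0.106  -0.    ]
 [-0.106  -0.9944 -0.    ]
 [-0.      0.     -1.    ]] 0.05528698072375248
```

View pics/c2.png

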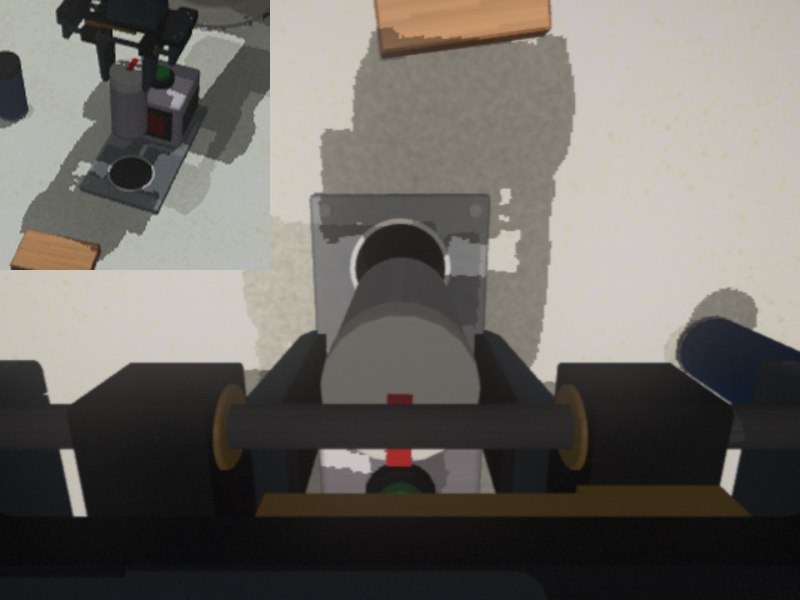

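The wrist view at 1.25x shows the can in the gripper with its stripe running from (400,394) to (399,466), towards the button. The plate's front corners are at (313,195) and (490,194), and the pad rim spans 350–450. Cross-check of the station and the can in the hand:

```bash
python3 - <<'E'
from h import *
c=np.load("w2.npz"); s=lambda u,v:(u/1.25,v/1.25)
ang=lambda d:np.degrees(np.arctan2(d[1],d[0]))
A=ray(c,s(313,195),.012);B=ray(c,s(490,194),.012);print("corners",A,B,np.linalg.norm(A-B),ang(A-B)+90)
xh=np.array([-np.cos(np.radians(6.1)),np.sin(np.radians(6.1)),0]);print("pad from corners",(A+B)/2+.058*xh)
print("rim l/r mid",ray(c,s(400.5,266),.012))
zt=.18+.118-.0625
print("lid l/r",ray(c,s(321,386),zt),ray(c,s(480,386),zt)); a,b=ray(c,s(400,394),zt),ray(c,s(399,466),zt);print(b,ang(b-a))
print("arm heading dir of tool x",ang(-arm.current_tool_rot()[:,0]))
E
```

```text
corners [0.6367 0.0408 0.012 ] [ 0.6232 -0.0942  0.012 ] 0.13564012692621777 174.26641818420234
pad from corners [ 0.5723 -0.0205  0.012 ]
rim l/r mid [ 0.5748 -0.0201  0.012 ]
lid l/r [0.5771 0.0079 0.2355] [ 0.5712 -0.0472  0.2355]
[ 0.5426 -0.0158  0.2355] 173.22702051922838
arm heading dir of tool x 173.91404008380223
```

```bash
python3 - <<'E'
from h import *
x,y=.5732,-.0192
arm.move_l([x,y,.082],feed=.08); f0=arm.current_force()[2]; print(f0)
z=.082
while z>.0705:
    z-=.001; arm.move_l([x,y,z],feed=.02); f=arm.current_force()[2]
    print(round(z,4),round(f-f0,2),end=' | ')
    if f-f0>2.5: break
arm.sleep(.2); arm.grip(.091); arm.sleep(.2); print(arm.current_ee_pos(),arm.current_width(),arm.current_force())
arm.move_l([x,y,.20],feed=.12)
c=arm.get_calibration("wrist");np.savez("w3.npz",**c)
im=arm.snapshot("wrist")[:,:,::-1]; s=arm.snapshot("scene")[:,:,::-1][130:310,220:400]
o=cv2.resize(im,(800,600)); o[:270,:270]=cv2.resize(s,(270,270),interpolation=cv2.INTER_CUBIC)
cv2.imwrite("pics/c3.png",o); print(arm.current_t())
E
```

```text
-3.7242703912942674
0.081 0.81 | 0.08 0.27 | 0.079 -0.43 | 0.078 -0.24 | 0.077 -0.49 | 0.076 -0.2 | 0.075 0.54 | 0.074 0.99 | 0.073 16.28 | [ 0.5732 -0.0192  0.073 ] 0.090866111718578 [0.4318 0.0355 0.3198]
14.7333
```

View pics/c3.png

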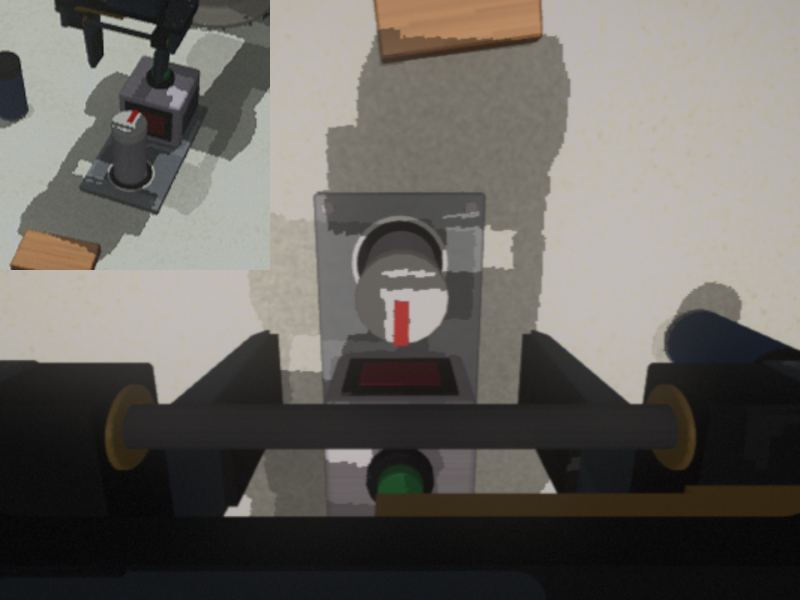

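The can stands on the pad with its lid centred at about (402,299), the stripe pointing at the window centre (400,375), and the pad rim visible around its base. I'll check the centring and yaw closer up.

```bash
python3 - <<'E'
import cv2
im=cv2.imread("pics/c3.png")[185:405,300:500]
cv2.imwrite("pics/c3c.png",cv2.resize(im,None,fx=2.7,fy=2.7,interpolation=cv2.INTER_CUBIC))
E
```

```text
(no output)
```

View pics/c3c.png

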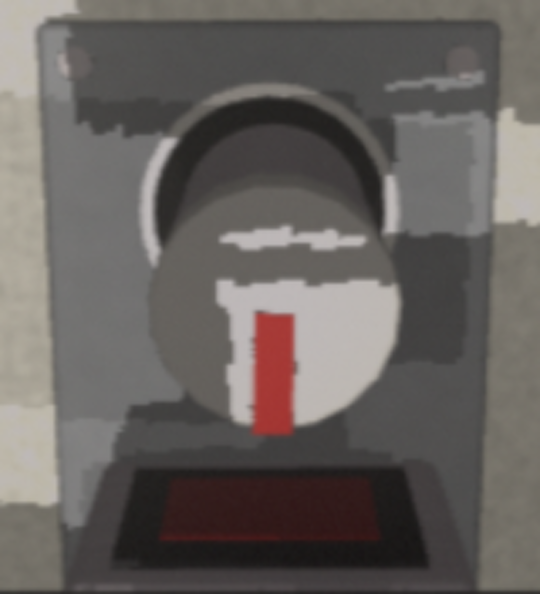

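```bash
python3 - <<'E'
from h import *
c=np.load("w3.npz"); r=lambda U,V,z:ray(c,((300+U/2.7)/1.25,(185+V/2.7)/1.25),z)
ang=lambda d:np.degrees(np.arctan2(d[1],d[0]))
zl=.13
print("lid",(r(149,307,zl)+r(401,307,zl))/2,r(275,307,zl)); a,b=r(274,313,zl),r(272.5,434,zl);print("stripe",b,ang(b-a))
print("pad rim l/r",r(140,205,.012),r(400,205,.012),"far edge",r(272,82,.012))
print("pad black far edge",r(272,97,.012),"can foot far",r(272,124,.012))
A,B=r(40,22,.012),r(498,22,.012);print("corners",A,B,np.linalg.norm(A-B))
C,D=r(78,63,.012),r(463,63,.012);print("screws",C,D,ang(C-D)+90,ang(A-B)+90)
print("btn",ray(c,(400/1.25,482/1.25),.118))
E
```

```text
lid [ 0.5728 -0.0209  0.13  ] [ 0.5728 -0.0209  0.13  ]
stripe [ 0.5431 -0.0172  0.13  ] 173.2718576226868
pad rim l/r [0.5792 0.0199 0.012 ] [ 0.5706 -0.0601  0.012 ] far edge [ 0.6122 -0.0247  0.012 ]
pad black far edge [ 0.6077 -0.0242  0.012 ] can foot far [ 0.5996 -0.0234  0.012 ]
corners [0.6371 0.0422 0.012 ] [ 0.6226 -0.0935  0.012 ] 0.13653461833303163
screws [0.624  0.0327 0.012 ] [ 0.6117 -0.0824  0.012 ] 173.90643050127176 173.90667993890844
btn [ 0.4386 -0.0055  0.118 ]
```

```bash
python3 - <<'E'
from h import *
x,y=.4383,-.0052
arm.move_l([.5732,-.0192,.22],feed=.15)
arm.grip(0); arm.move_l([x,y,.22],feed=.15); arm.move_l([x,y,.135],feed=.08)
f0=arm.current_force()[2]; z=.135; print(f0,arm.current_width(),arm.current_t()); f=f0
while z>.105:
    z-=.0005; arm.move_l([x,y,z],feed=.02); f=arm.current_force()[2]-f0
    print(round(z,4),round(f,1),end=' | ')
    if f>10: break
arm.sleep(.4); print(arm.current_ee_pos(),arm.current_force(),arm.current_t())
s=arm.snapshot("scene")[:,:,::-1][130:310,220:400]
arm.move_l([x,y,.25],feed=.12); arm.sleep(.3)
s2=arm.snapshot("scene")[:,:,::-1][130:310,220:400]
cv2.imwrite("pics/c4.png",cv2.resize(np.hstack([s,s2]),(800,400),interpolation=cv2.INTER_CUBIC));print(arm.current_t(),arm.current_force())
E
```

```text
-0.14959885699554157 0.0003667747020591342 18.65
0.1345 0.6 | 0.134 0.3 | 0.1335 -0.4 | 0.133 -0.6 | 0.1325 0.4 | 0.132 -0.7 | 0.1315 -0.4 | 0.131 -0.1 | 0.1305 0.6 | 0.13 0.6 | 0.1295 -0.2 | 0.129 0.8 | 0.1285 0.7 | 0.128 0.8 | 0.1275 -0.5 | 0.127 -0.3 | 0.1265 -0.7 | 0.126 1.1 | 0.1255 0.3 | 0.125 -0.1 | 0.1245 0.4 | 0.124 0.1 | 0.1235 0.7 | 0.123 -0.5 | 0.1225 0.1 | 0.122 0.9 | 0.1215 -0.3 | 0.121 -0.6 | 0.1205 0.4 | 0.12 0.1 | 0.1195 0.2 | 0.119 0.2 | 0.1185 -0.1 | 0.118 0.0 | 0.1175 0.5 | 0.117 -0.1 | 0.1165 0.5 | 0.116 0.5 | 0.1155 0.3 | 0.115 0.0 | 0.1145 -0.1 | 0.114 -0.8 | 0.1135 0.8 | 0.113 0.1 | 0.1125 0.2 | 0.112 1.6 | 0.1115 0.0 | 0.111 0.0 | 0.1105 -0.4 | 0.11 0.1 | 0.1095 -0.2 | 0.109 -0.0 | 0.1085 0.8 | 0.108 -0.4 | 0.1075 0.2 | 0.107 0.8 | 0.1065 -0.0 | 0.106 0.8 | 0.1055 -0.4 | 0.105 0.7 | [ 0.4383 -0.0052  0.105 ] [0.0016 0.7589 0.1201] 34.05
35.8083 [-0.0964  0.3284 -0.0388]
```

View pics/c4.png

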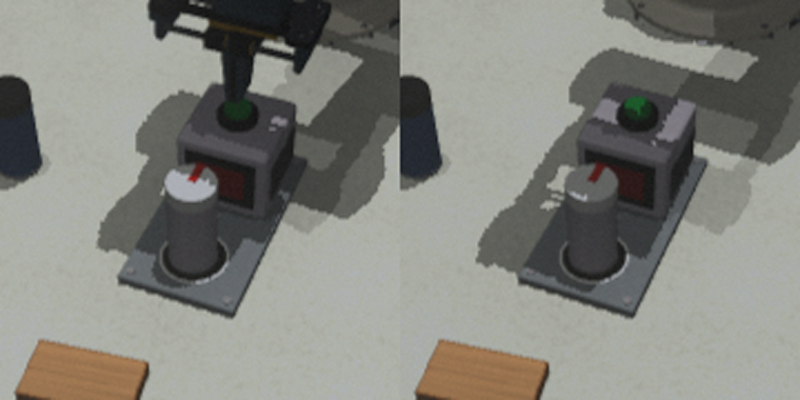

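No contact was felt down to TCP z = 0.105, which is below the scanner's top, so something disagrees. I'll project the points into the scene picture to see where the fingertips really were.

```bash
python3 - <<'E'
from h import *
c=arm.get_calibration("scene");T=np.linalg.inv(c["cam_to_world"]);K=np.array(c["intrinsics"])
def pr(p): q=T@np.r_[p,1];q=K@q[:3];q=q[:2]/q[2];return q,(q-[220,130])/.45
for z in (.105,.112,.118,.124,.13,.14): print(z,*pr([.4383,-.0052,z]))
print("pad",pr([.5725,-.0195,.012]),"scanner face top mid",pr([.5725-.08*.9943,-.0195+.08*.1063,.108]))
print(arm.current_ee_pos(),arm.current_width(),arm.current_joint_positions())
im=cv2.imread("pics/c4.png")[50:180,130:330];cv2.imwrite("pics/c4c.png",cv2.resize(im,(800,520),interpolation=cv2.INTER_CUBIC))
E
```

```text
0.105 [327.2124 183.8901] [238.2497 119.7557]
0.112 [327.2488 181.8135] [238.3307 115.1412]
0.118 [327.2803 180.0193] [238.4008 111.154 ]
0.124 [327.3121 178.2116] [238.4713 107.1369]
0.13 [327.3441 176.3903] [238.5424 103.0897]
0.14 [327.3979 173.3244] [238.6621  96.2764]
pad (array([307.6671, 244.86  ]), array([194.8158, 255.2444])) scanner face top mid (array([319.3413, 196.7053]), array([220.7585, 148.2339]))
[ 0.4382 -0.0052  0.2498] 0.0006903526344024674 [-8.4941  8.5134 95.0625 -0.0009 76.4452 87.605 ]
```

View pics/c4c.png

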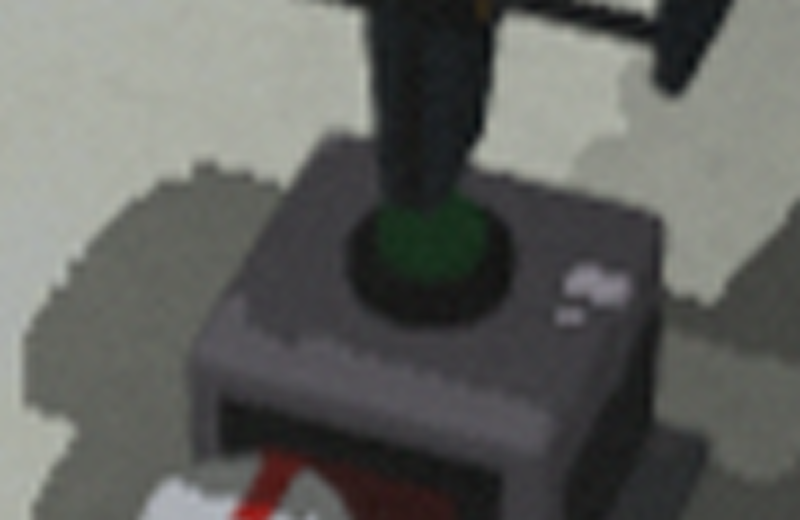

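The fingertips end at crop (428,210), which is about z = 0.13 and still above the button, so with the jaws shut the tips sit higher than the reported TCP. The zero force agrees. I'll press again, descending further with a force guard.

```bash
python3 - <<'E'
from h import *
x,y=.4383,-.0052
F=lambda:np.mean([arm.current_force()[2] for _ in range(4)])
f0=F(); arm.move_l([x,y,.106],feed=.14)
z=.106; t=arm.current_t(); hit=False
while z>.082 and arm.current_t()<46.5:
    z-=.0005 if hit else .0015; arm.move_l([x,y,z],feed=.03); f=F()-f0
    print(round(z,4),round(f,1),end=' | ')
    hit=hit or f>2
    if f>10: break
arm.sleep(.2); print(arm.current_ee_pos(),arm.current_force(),arm.current_tau(),t,arm.current_t())
s=arm.snapshot("scene")[:,:,::-1][130:310,220:400]
cv2.imwrite("pics/c5.png",cv2.resize(s[20:90,50:160],(800,510),interpolation=cv2.INTER_CUBIC))
E
```

```text
0.1045 0.7 | 0.103 -0.5 | 0.1015 -0.3 | 0.1 -0.1 | 0.0985 -0.4 | 0.097 0.5 | 0.0955 0.6 | 0.094 1.6 | 0.0925 -0.9 | 0.091 0.4 | 0.0895 1.6 | 0.088 2.3 | 0.0875 3.3 | 0.087 3.4 | 0.0865 4.1 | 0.086 4.5 | 0.0855 4.1 | 0.085 4.3 | 0.0845 9.4 | 0.084 20.2 | [ 0.4384 -0.0052  0.0845] [-3.5688  0.5777 20.4093] [ -0.1602 -54.1933 -22.4457   0.0366  -1.106    0.0001] 36.9833 42.1833
```

View pics/c5.png

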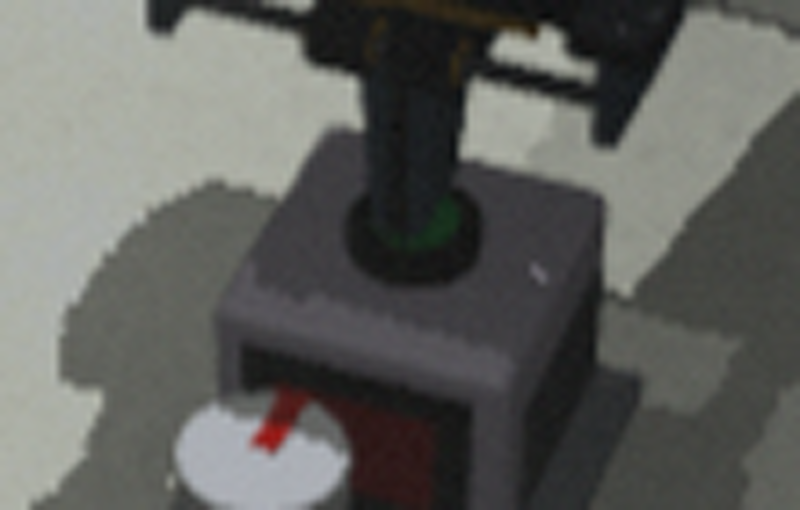

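The force rose like a spring to about 4.5 N over 6 mm, then hit a hard stop at 20 N, and the picture shows the button sunk level with its housing. Releasing.

```bash
python3 - <<'E'
from h import *
arm.move_l([.4383,-.0052,.24],feed=.12); arm.sleep(.3)
s=arm.snapshot("scene")[:,:,::-1][110:330,180:400]
cv2.imwrite("pics/c6.png",cv2.resize(s,(590,590),interpolation=cv2.INTER_CUBIC));print(arm.current_t(),arm.current_force())
E
```

```text
44.0333 [ 0.0826 -0.0173  0.8818]
```

View pics/c6.png

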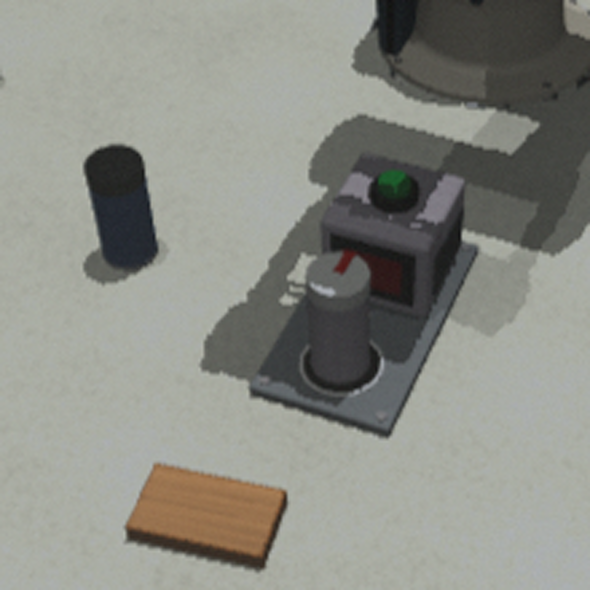

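The can stands upright on the pad at (340,360) with its stripe towards the window. The button at (394,188) is up again, the other objects look undisturbed and the robot is clear.

```bash
python3 -c "
from rig import arm
print(arm.sign_off(),arm.current_t())"
```

```text
the job is handed in; nothing more can be done
the job is handed in; nothing more can be done
```

The silver can is standing on the pad with its label facing the scanner window, and the green button was pressed fully down and released. I handed the job in at about 44 s.

- **Can:** it measured about 1 mm from the pad's middle. Its heading was 173.3° against 173.9° for the station. The force rose by about 16 N in the last 1 mm step as it was set down.
- **Button:** the force rose to about 4.5 N over 6 mm, then hit a hard stop at about 20 N. The last picture shows the button up again.
- **Disagreement:** the first press attempt touched nothing even at a reported TCP height of 0.105 m, which is below the scanner's top. With the jaws shut, the fingertips sit about 25–30 mm higher than the reported TCP. I confirmed this in the scene picture and repeated the press lower with a force guard.
- **Other objects:** the blue can and the wood panel look undisturbed in the last picture. The brush was outside that crop; I did not check it again, but the arm never worked near it after the start.

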